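# Dock a plaster tooth model on its three-ball carrier and latch it

### The job

Pick up the tooth model on its T-shaped carrier from the green mat and set it gently, without dropping it, onto the grey docking base so that its three ball feet are fully home: the nose foot in the brass cone, the other two in the brass groove and on the pale steel flat. Let go, then swing the blue latch round to its stop so that it lies over the carrier's nose. Leave the other things on the bench where they are.

Things in the scene. Friction and masses are not known exactly. Their poses are not given: they have to be found in the camera images.
- carrier: T-shaped aluminium carrier with a cream plaster tooth model fixed on it, 0.3 to 0.6 kg, loose on the green mat. Origin: on its centre line, level with the undersides of its three ball feet; +x along the spine to the nose, +z up. Spine plate 143 x 36 mm, from x = -65 to +78 mm; crossbar 40 x 116 mm centred at x = -45 mm; both from z = 22 to 30 mm. Polished steel balls of 20 mm diameter below.
- model (a point): centre of the model's plaster block, the place to grip: carrier frame (-5, 0, 46) mm. The block is 60 mm (carrier x) by 50 mm (carrier y) with upright flat sides, from z = 30 to 62 mm; grip it across its 50 mm width. The tooth arch on it (front teeth towards the nose) rises to z = 71 mm.
- foot_cone (a point): centre of the ball under the nose; carrier frame (60, 0, 10) mm
- foot_groove (a point): centre of the ball under the crossbar's left end; carrier frame (-45, 42, 10) mm
- foot_flat (a point): centre of the ball under the crossbar's right end; carrier frame (-45, -42, 10) mm
- stage: grey docking base, fixed, 190 (x) x 150 (y) x 36 mm, origin at the centre of its underside, +z up. On its top, polished slippery seats: brass cone at (60, 0) mm, brass V groove pointing at the cone at (-45, 42) mm, pale steel flat disc at (-45, -42) mm. Balls lowered within about 7 mm of the seat centres slide home once let go.
- home (a point): on the base, at (0, 0, 38) mm of its frame, with its axes: where the carrier's origin lies, axes alike, when all three feet are home
- seat_cone (a point): where the nose ball's centre lies when home: base frame (60, 0, 48) mm. Cone: 40 mm outside diameter, 32 mm mouth, 45 degree walls, rim 50 mm above the bench
- seat_groove (a point): where the left ball's centre lies when home: base frame (-45, 42, 48) mm. Groove: 40 mm long, 37 mm wide, 45 degree walls, top edges 50 mm above the bench
- seat_flat (a point): where the right ball's centre lies when home: base frame (-45, -42, 48) mm. Flat: 36 mm diameter, its top 38 mm above the bench
- latch (a joint): turn of the blue latch arm about its upright post, rad. 0: arm points along the base's +x, away from the carrier's place (open); it grows counter-clockwise from above to the stop at 1.57, where the arm points along the base's +y and lies 2 mm over the carrier's nose. Starts between 0 and 0.5. It stays where it is left; about 1 N at the knob moves it.
- latch_axis (a point): on the latch's turning axis: base frame (66, -52, 70) mm, level with the underside of the arm (16 mm wide, 6 mm thick)
- latch_knob (a point): on the axis of the latch's upright round blue knob, 18 mm diameter, 54 mm from the latch's turning axis; the knob reaches from 20 mm below this point to 14 mm above it (knob top 110 mm above the bench)
- mat: green mat, 200 (x) x 180 (y) x 2 mm, fixed to the bench; origin at the centre of its underside
- casting_ring: open steel casting ring (tube), 60 mm diameter, 55 mm tall, standing on the bench between mat and base; origin at the centre of its underside (a bystander, loose)
- red_tin: round brass-coloured wax tin with red wax, 72 mm diameter, 24 mm tall; origin at the centre of its underside (a bystander, loose)
- green_tin: round brass-coloured wax tin with dark green wax, 72 mm diameter, 24 mm tall; origin at the centre of its underside (a bystander, loose)
- grey_tin: low round tin with a grey face, 76 mm diameter, 18 mm tall; origin at the centre of its underside (a bystander, loose)
- jar: amber jar with a white cap, 56 mm diameter, 75 mm tall; origin at the centre of its underside (a bystander, loose)
- note_block: yellow-green block of notes, 76 x 76 x 22 mm; origin at the centre of its underside (a bystander, loose)
- spatula: wax knife with a blue handle, 178 mm long, 10 mm tall, lying flat; origin near its middle, on the bench (a bystander, loose)
- spare_model: spare white plaster tooth model without a carrier, 60 x 54 x 32 mm; origin at the centre of its underside (a bystander, loose)

How it is judged:
On the way, in this order (a step that is already met when the one before it is completed fails the run):
1. the carrier stands released on the base with its three balls home in cone, groove and flat (distance between foot_cone and seat_cone below 0.003 m and distance between foot_groove and seat_groove below 0.003 m and distance between foot_flat and seat_flat below 0.003 m and contact force between carrier and the fingers below 0.2 N and linear speed of carrier below 0.01 m/s), for 0.2 s.
2. the latch is swung round over the nose (value of joint latch above 1.4 rad), for 0.2 s.
At the end, for the whole second after the job is handed in: Each of the three ball centres lies within 3 mm of its place when home (nose in the cone, left in the groove, right on the flat), the carrier level within 0.04 rad, at rest and released, and the latch is turned past 1.4 rad (stop at 1.57), over the nose (all of step 1 and value of joint latch above 1.4 rad and angle between carrier's own z axis and vertical below 0.04 rad); the robot touches nothing.
It fails at once if the carrier strikes or is pressed on the base with more than 60 N (contact force between carrier and stage above 60 N).
It fails at once if the carrier is dropped: out of the fingers it moves faster than 0.4 m/s (a fall of more than about 8 mm) (contact force between carrier and the fingers below 0.2 N and linear speed of carrier above 0.4 m/s).
It fails at once if the carrier is tipped by more than 0.5 rad (angle between carrier's own z axis and vertical above 0.5 rad).
It fails at once if another thing on the bench is moved by more than 30 mm (distance of any of casting_ring, red_tin, green_tin, grey_tin, jar, note_block, spatula, spare_model from where it was at the start of the episode above 0.03 m).
It also fails if it takes over 58 s, if anything falls off the work surface, if the arm or the gripper's body presses on something with over 40 N, if the wrist force passes 120 N, or if a joint passes its speed limit or range.

### The arm

A 7-joint arm with a two-finger parallel gripper is mounted at the origin on the work surface. World frame = base frame: x ahead of the robot, y to its left, z up, the work surface at z = 0. Lengths are in m, angles in rad, forces in N, time in s.
With the tool pointing down it reaches from about 0.4 to 0.75 m from the base axis. Payload 19.5 kg.
Tool frame: the origin (TCP) lies midway between the tips of the shut fingers; the grasp point (between the pads) lies 19 mm behind it; y points along the fingers, z is the direction in which the jaws open and shut, and the axes are right-handed (so a half turn about y gives the same grasp; the last joint's range is limited). The gripper opens to 85 mm and grips with 20 to 120 N. Pads are 22 mm wide; open, the fingers measure 114 mm over their backs; the gripper's body (76 mm by 85 mm) begins 54 mm behind the grasp point. The pads swing forward as they close: fully open they stand 13 mm farther back than shut.
Start: joints at [1.303, 0.707, -0.028, 1.485, 0.022, 0.951, -0.075], TCP at [0.129, -0.56, 0.231] pointing down, gripper open.
Joint ranges: [-2.71, 2.71], [-0.32, 2.16], [-1.57, 1.52], [0, 2.45], [-1.46, 4.6], [0, 2.02], [-2.83, 2.83]. Speed limits (rad/s): [1.89, 1.89, 2.57, 2.57, 3.01, 3.01, 3.01].

### API

Orientations are given as a unit quaternion [w, x, y, z].
In Python, from rig import arm gives the robot as it stands.
- The arm moves only by the shell command python3 -m jog 'ROWS' [FORCE]. ROWS is JSON, a list of rows, each a list of 3 entries, a list of its own where there are three numbers: the turn, a rotation vector about the world's x, y, z in degrees, then the shift along the world's x, y, z in mm, then the opening, from 0 (shut) to 1 (fully open). A call has 1 to 10 rows; each row shifts and turns the commanded pose from where the row before left it; what a row does not reach is not made up. A row lasts 1/12 s, in which the tool goes at most 41.7 mm and 7.16 degrees, less where a joint would pass 70% of its speed; a pose out of reach is approached as far as the arm can. A call with a gripper value outside its range is refused whole. The fingers move at their own pace and stop on an object; FORCE is the grip in N (left out, the last holds). Time passes only in rows, so rows that do not move let the fingers close. It gives the time, the measured TCP pose, the force and the opening at its end, in the units of the state.
- arm.read_state(): the state, without advancing time (a new reading comes with each control period).
- arm.read_camera(name): name is "scene" or "top"; returns the picture (480x640x3 uint8, blue, green, red); there is no depth.
- arm.calibration(name): a dict with "vertical_fov" (degrees; the focal length in pixels is half the picture's height over the tangent of half this angle, whatever the lens; pixels are square), "cx", "cy" (the principal point, pixels), "eye" and "rotation" of the camera in the world. Camera axes: x right, y down, z forward; pixel columns grow to the right and rows downward; lengths in m; the calibration is good to about 2 mm. A picture is of the moment at which its call begins. calibration takes no time and is no camera call.
- arm.finish_job(): hands the job in, once; it reports no verdict.
The state is a dict: "clock": time; "q": joint angles; "joint_velocities": joint speeds; "effort": joint torques, N m; "tool_pos": TCP position; "eef_rot": TCP orientation; "ft_force": force on the tool from outside, world axes, zero at the start; "ft_torque": the same for the moment, N m; "grip_width": finger opening in m.
Only numpy, scipy, OpenCV 4.12 (cv2) and the standard library are available. Lean on these libraries where they do the work, as an engineer would, in place of code of your own. Each camera call takes 0.05 s, during which the arm holds its last target.

## Working session

There is one attempt and no reset: what is moved stays moved. The work goes in short steps, Python scripts to look and compute and a shell command to move; the robot and the scene stay as the last step left them, time stands still between calls to the robot, and variables do not carry over. Pictures are saved under pics/ and viewed, and the job is handed in when it is done.

```bash
ls; mkdir -p pics; python3 - <<'E'
from rig import arm
import cv2
for n in("scene","top"):
    cv2.imwrite(f"pics/{n}0.png",arm.read_camera(n)); print(n,arm.calibration(n))
print(arm.read_state())
E
```

```text
pics
scene {'vertical_fov': 49.682591999131375, 'cx': 325.2523267148446, 'cy': 229.85020627006148, 'eye': array([ 0.96226646, -0.58170142,  0.75652491]), 'rotation': array([-0.38631424,  0.8669791 ,  0.28692082, -0.12955689])}
top {'vertical_fov': 54.436755970939956, 'cx': 326.4967389542585, 'cy': 240.9707485792367, 'eye': array([0.40985977, 0.01187401, 0.99958942]), 'rotation': array([-0.04382491,  0.71634994, -0.69486164,  0.04571037])}
{'clock': 0.1, 'q': array([ 1.30330772,  0.70704603, -0.02758713,  1.48490072,  0.02198515,
        0.95092813, -0.07549499]), 'joint_velocities': array([ 0.00023555, -0.00010398,  0.00077781, -0.00205378,  0.00194672,
       -0.00046242,  0.00142566]), 'effort': array([ 1.23963164e-03, -8.84282255e+01,  1.23598214e+00, -2.36449957e+01,
        1.69592985e-02,  5.09102261e-03, -8.30713861e-05]), 'tool_pos': array([ 0.1286684 , -0.56019007,  0.2308836 ]), 'eef_rot': array([ 0.07959707, -0.07970098,  0.70294912, -0.7022639 ]), 'ft_force': array([-0.48799947, -0.94153584, -0.45085765]), 'ft_torque': array([-0.05266815, -0.03745683,  0.01828931]), 'grip_width': 0.08527355229043655}
```

View pics/scene0.png

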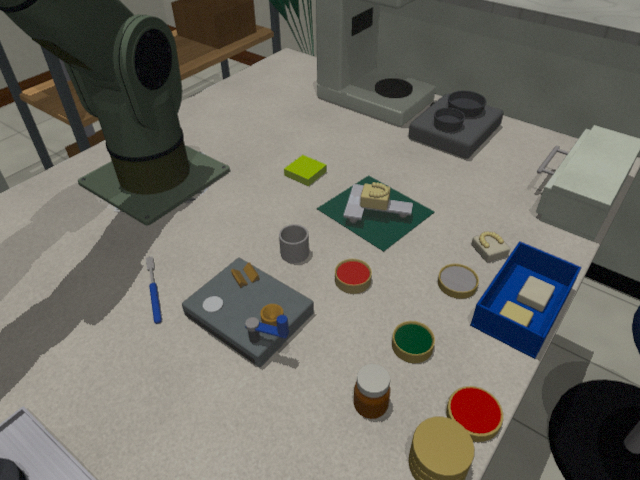

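View pics/top0.png

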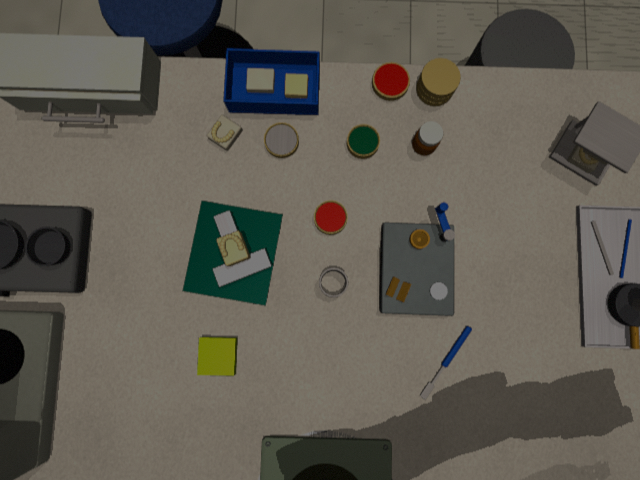

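```bash
cat > h.py <<'E'
import numpy as np, cv2
from rig import arm
from scipy.spatial.transform import Rotation as R
def cam(n):
    c=arm.calibration(n); q=np.array(c["rotation"]); f=240/np.tan(np.radians(c["vertical_fov"]/2))
    return R.from_quat(q[[1,2,3,0]]).as_matrix(),np.array(c["eye"]),f,c["cx"],c["cy"]
def ray(n,uv,z):
    M,e,f,cx,cy=cam(n); uv=np.atleast_2d(uv).astype(float)
    d=np.c_[(uv[:,0]-cx)/f,(uv[:,1]-cy)/f,np.ones(len(uv))]@M.T
    return e+d*((z-e[2])/d[:,2])[:,None]
def proj(n,p):
    M,e,f,cx,cy=cam(n); d=(np.atleast_2d(p)-e)@M
    return np.c_[d[:,0]/d[:,2]*f+cx,d[:,1]/d[:,2]*f+cy]
E
python3 - <<'E'
import cv2
from h import *
t=cv2.imread("pics/top0.png")
a=cv2.resize(t[195:310,180:290],None,fx=5,fy=5,interpolation=cv2.INTER_CUBIC);cv2.imwrite("pics/c1.png",a)
a=cv2.resize(t[195:325,370:470],None,fx=4.5,fy=4.5,interpolation=cv2.INTER_CUBIC);cv2.imwrite("pics/c2.png",a)
s=cv2.imread("pics/scene0.png")
a=cv2.resize(s[170:250,310:440],None,fx=6,fy=6,interpolation=cv2.INTER_CUBIC);cv2.imwrite("pics/c3.png",a)
a=cv2.resize(s[250:370,175:325],None,fx=5,fy=5,interpolation=cv2.INTER_CUBIC);cv2.imwrite("pics/c4.png",a)
print(ray("top",[[202,201],[282,213],[266,305],[183,290]],.002))
E
```

```text
[[0.61628808 0.28458673 0.002     ]
 [0.59518021 0.10952761 0.002     ]
 [0.39645388 0.13502057 0.002     ]
 [0.42268126 0.31257828 0.002     ]]
```

View pics/c1.png

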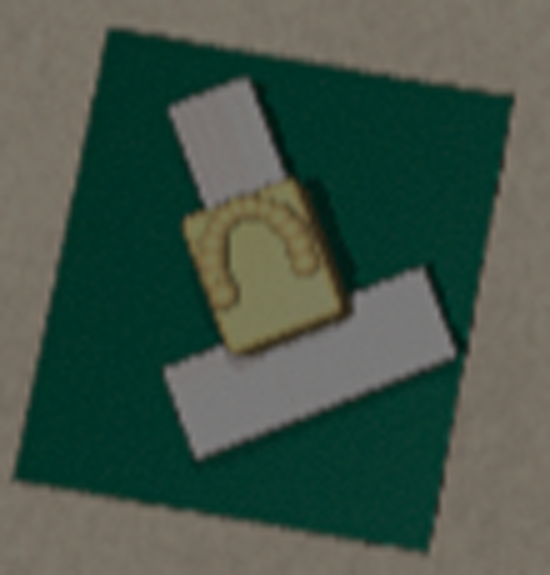

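View pics/c2.png

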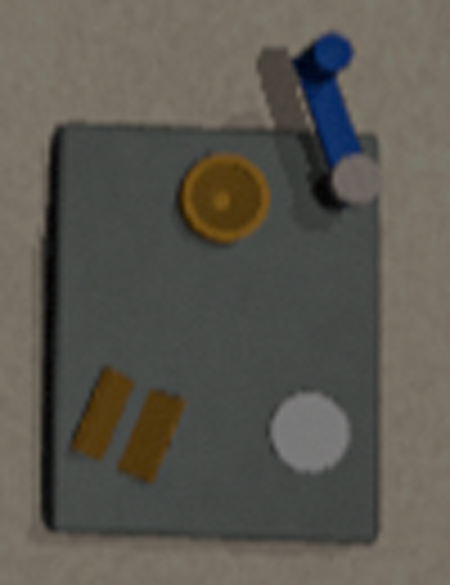

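View pics/c3.png

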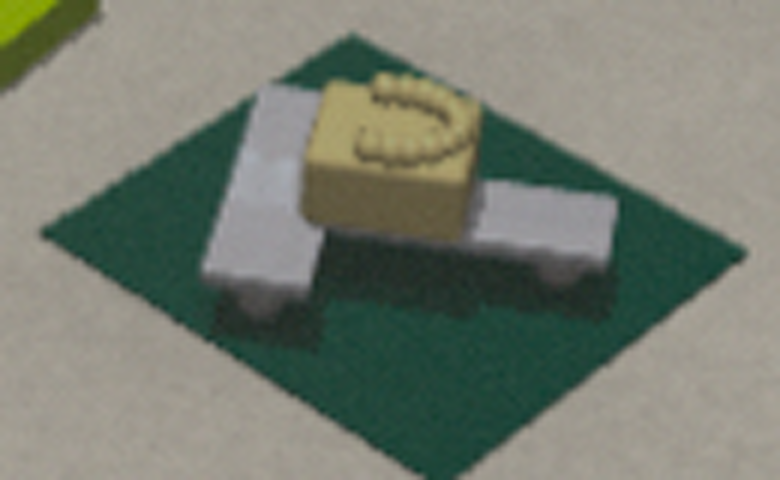

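View pics/c4.png

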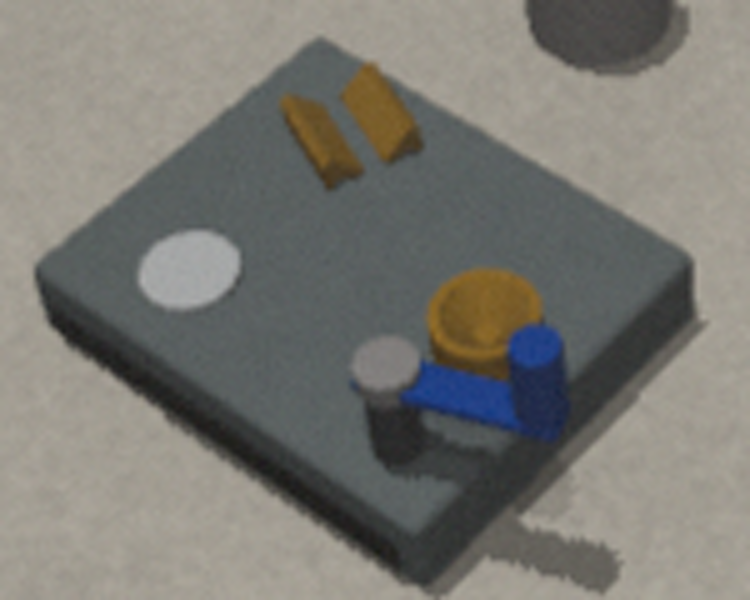

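```bash
cat >> h.py <<'E'
def fit2(a,b):  # b ~ R a + t, kabsch
    a=np.array(a,float);b=np.array(b,float)[:,:2]
    ca,cb=a.mean(0),b.mean(0); H=(a-ca).T@(b-cb)
    th=np.arctan2(H[0,1]-H[1,0],H[0,0]+H[1,1]); M=np.array([[np.cos(th),-np.sin(th)],[np.sin(th),np.cos(th)]])
    t=cb-M@ca; return th,t,np.linalg.norm((a@M.T+t)-b,axis=1)
E
python3 - <<'E'
from h import *
np.set_printoptions(precision=4,suppress=True)
# carrier top corners, top cam
px=np.array([[164,368],[427,266],[458,354],[198,461],[168,105],[250,77]])/5+[180-.4,195-.4]
m=[[-.025,.058],[-.025,-.058],[-.065,-.058],[-.065,.058],[.078,.018],[.078,-.018]]
th,t,r=fit2(m,ray("top",px,.032)); print("carrier top",np.degrees(th),t,r)
px=np.array([[186,212],[297,178],[352,310],[240,354]])/5+[179.6,194.6]
m2=[[.025,.025],[.025,-.025],[-.035,-.025],[-.035,.025]]
print(" block",[np.degrees(x) if i==0 else x for i,x in enumerate(fit2(m2,ray("top",px,.064)))])
# scene cam: crossbar right corners, nose corners
px=np.array([[260,85],[203,272],[308,287],[617,200],[606,262]])/6+[309.6,169.6]
m3=[[-.065,.058],[-.065,-.058],[-.025,-.058],[.078,.018],[.078,-.018]]
print("carrier scene",[np.degrees(x) if i==0 else x for i,x in enumerate(fit2(m3,ray("scene",px,.032)))])
# stage
px=np.array([[54,124],[378,132],[378,540],[46,530]])/4.5+[369.6,194.6]
ms=[[.095,.075],[.095,-.075],[-.095,-.075],[-.095,.075]]
th,t,r=fit2(ms,ray("top",px,.036)); print("stage top",np.degrees(th),t,r)
px=np.array([[320,38],[38,268],[408,545],[692,262]])/5+[174.6,249.6]
ms2=[[-.095,.075],[-.095,-.075],[.095,-.075],[.095,.075]]
print("stage scene",[np.degrees(x) if i==0 else x for i,x in enumerate(fit2(ms2,ray("scene",px,.036)))])
c=lambda x,y:np.array([[x,y]])/4.5+[369.6,194.6]
print("cone rim",ray("top",c(225,198),.05),"flat",ray("top",c(310,432),.038),"groove",ray("top",c(128,425),.045))
print("knob top",ray("top",c(331,52),.110),"post top",ray("top",c(355,178),.09))
p=ray("top",[[333,280]],.055);print("ring",p,"redtin",ray("top",[[331,217]],.024))
E
```

```text
carrier top 23.59588275237208 [0.5146 0.2027] [0.0005 0.0006 0.0009 0.0008 0.0008 0.0008]
 block [np.float64(23.255129553306134), array([0.5151, 0.2005]), array([0.0021, 0.0029, 0.0004, 0.0017])]
carrier scene [np.float64(23.330444647700357), array([0.5164, 0.2041]), array([0.0008, 0.0017, 0.0011, 0.0008, 0.0011])]
stage top -0.07955783920383273 [ 0.4827 -0.178 ] [0.0019 0.0011 0.0015 0.0014]
stage scene [np.float64(-1.0916617782756508), array([ 0.4854, -0.1807]), array([0.0013, 0.0043, 0.0011, 0.0026])]
cone rim [[ 0.5416 -0.1799  0.05  ]] flat [[ 0.4368 -0.2216  0.038 ]] groove [[ 0.4373 -0.1375  0.045 ]]
knob top [[ 0.5983 -0.2132  0.11  ]] post top [[ 0.5467 -0.2287  0.09  ]]
ring [[ 0.4512 -0.0043  0.055 ]] redtin [[0.5857 0.0031 0.024 ]]
```

```bash
cat >> h.py <<'E'
def st():
    s=arm.read_state(); q=s["eef_rot"]; M=R.from_quat(q[[1,2,3,0]]).as_matrix()
    print("t",round(s["clock"],2),"tcp",s["tool_pos"].round(4),"y",M[:,1].round(3),"zyaw",np.degrees(np.arctan2(M[1,2],M[0,2])).round(2),"w",round(s["grip_width"],4),"F",s["ft_force"].round(1),"q",s["q"].round(2)); return s,M
E
python3 - <<'E'
from h import *
st(); t=np.radians(23.5); print(np.array([.5148,.2027])+np.array([np.cos(t),np.sin(t)])*-.005)
E
python3 -m jog '[[[0,0,0],[30,20,0],1],[[0,0,0],[30,25,0],1],[[0,0,0],[30,25,0],1],[[0,0,0],[30,25,0],1],[[0,0,0],[30,25,0],1],[[0,0,0],[30,25,0],1],[[0,0,0],[30,25,0],1],[[0,0,0],[30,25,0],1],[[0,0,0],[30,25,0],1],[[0,0,0],[30,25,0],1]]' 30
```

```text
t 0.1 tcp [ 0.1287 -0.5602  0.2309] y [-0.     0.001 -1.   ] zyaw -77.06 w 0.0853 F [-0.5 -0.9 -0.5] q [ 1.3   0.71 -0.03  1.48  0.02  0.95 -0.08]
[0.5102147  0.20070625]
clock: 0.93
tool_pos: [0.4299, -0.3138, 0.2312]
eef_rot: [0.08, -0.08, 0.703, -0.703]
ft_force: [1.5, -1.6, -0.3]
grip_width: 0.0855
```

```bash
python3 -m jog '[[[0,0,1],[8,35,0],1],[[0,0,1],[8,35,0],1],[[0,0,1],[8,35,0],1],[[0,0,1],[8,35,0],1],[[0,0,1],[8,35,0],1],[[0,0,1],[8,35,0],1],[[0,0,1],[8,35,0],1],[[0,0,1],[8,35,0],1],[[0,0,1],[8,35,0],1],[[0,0,1],[8,35,0],1]]'
python3 -m jog '[[[0,0,0.6],[0,35,0],1],[[0,0,0],[0,35,0],1],[[0,0,0],[0,35,0],1],[[0,0,0],[0,35,0],1],[[0,0,0],[0,24,0],1],[[0,0,0],[0,0,-20],1],[[0,0,0],[0,0,-25],1],[[0,0,0],[0,0,-25],1],[[0,0,0],[0,0,0],1],[[0,0,0],[0,0,0],1]]'
python3 -c "
from h import *
st()"
```

```text
clock: 1.77
tool_pos: [0.5087, 0.0364, 0.2312]
eef_rot: [0.141, -0.141, 0.693, -0.693]
ft_force: [0.7, -0.3, -0.5]
grip_width: 0.0855
clock: 2.6
tool_pos: [0.5084, 0.1984, 0.1611]
eef_rot: [-0.144, 0.145, -0.692, 0.692]
ft_force: [0.3, -0.2, 1.5]
grip_width: 0.0853
t 2.6 tcp [0.5084 0.1984 0.1611] y [-0.002 -0.001 -1.   ] zyaw -66.47 w 0.0853 F [ 0.3 -0.2  1.5] q [-0.46  0.76  0.06  1.68 -0.06  0.7  -1.53]
```

```bash
python3 -m jog '[[[0,0,0],[2,2,-10],1],[[0,0,0],[0,0,-15],1],[[0,0,0],[0,0,-15],1],[[0,0,0],[0,0,-15],1],[[0,0,0],[0,0,-15],1],[[0,0,0],[0,0,0],1]]'
python3 - <<'E'
from h import *
st()
for n,(x,y) in {"scene":(280,110),"top":(150,160)}.items():
    i=arm.read_camera(n);cv2.imwrite(f"pics/g1{n}.png",cv2.resize(i[y:y+150,x:x+200],None,fx=3,fy=3))
a=[cv2.imread(f"pics/g1{n}.png") for n in("scene","top")]
cv2.imwrite("pics/g1.png",cv2.resize(np.vstack(a),None,fx=.65,fy=.65))
E
```

```text
clock: 3.1
tool_pos: [0.5104, 0.2005, 0.09]
eef_rot: [-0.144, 0.145, -0.692, 0.692]
ft_force: [-0.4, 0.1, -0.0]
grip_width: 0.0854
t 3.1 tcp [0.5104 0.2005 0.09  ] y [-0.001 -0.    -1.   ] zyaw -66.47 w 0.0854 F [-0.4  0.1 -0. ] q [-0.46  0.87  0.05  1.73 -0.07  0.54 -1.53]
```

View pics/g1.png

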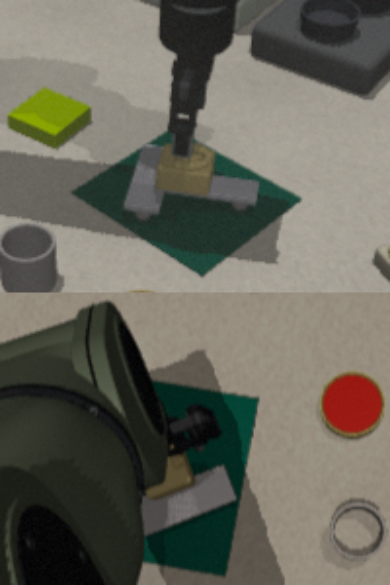

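The gripper is upright over the block, with the jaws across its width (the near finger is at about (183,155) in the upper panel). I'll go down and grip.

```bash
python3 -m jog '[[[0,0,0],[0,0,-12],1],[[0,0,0],[0,0,-12],1],[[0,0,0],[0,0,-12],1],[[0,0,0],[0,0,-12],1],[[0,0,0],[0,0,-14],1],[[0,0,0],[0,0,0],1],[[0,0,0],[0,0,0],1]]'
python3 -m jog '[[[0,0,0],[0,0,0],0.8],[[0,0,0],[0,0,0],0.7],[[0,0,0],[0,0,0],0.6],[[0,0,0],[0,0,0],0.5],[[0,0,0],[0,0,0],0.4],[[0,0,0],[0,0,0],0.3],[[0,0,0],[0,0,0],0.3],[[0,0,0],[0,0,0],0.3]]' 50
python3 -c "
from h import *
st()"
```

```text
clock: 3.78
tool_pos: [0.5109, 0.2007, 0.0297]
eef_rot: [0.144, -0.144, 0.692, -0.692]
ft_force: [0.2, -0.5, -0.4]
grip_width: 0.0852
clock: 4.45
tool_pos: [0.5112, 0.2009, 0.0301]
eef_rot: [0.145, -0.144, 0.692, -0.692]
ft_force: [-0.4, 0.2, 7.2]
grip_width: 0.0495
t 4.45 tcp [0.5112 0.2009 0.0301] y [ 0.001  0.001 -1.   ] zyaw -66.46 w 0.0495 F [-0.4  0.2  7.2] q [-0.45  0.98  0.04  1.75 -0.07  0.41 -1.52]
```

```bash
python3 -m jog '[[[0,0,0],[0,0,0],0.2],[[0,0,0],[0,0,0],0.2],[[0,0,0],[0,0,3],0.2],[[0,0,0],[0,0,5],0.2],[[0,0,0],[0,0,6],0.2],[[0,0,0],[0,0,8],0.2],[[0,0,0],[0,0,8],0.2],[[0,0,0],[0,0,0],0.2],[[0,0,0],[0,0,0],0.2]]' 60
python3 - <<'E'
from h import *
st()
i=arm.read_camera("scene");cv2.imwrite("pics/g2.png",cv2.resize(i[110:260,280:480],None,fx=4,fy=4))
E
```

```text
clock: 5.2
tool_pos: [0.511, 0.2007, 0.0598]
eef_rot: [0.145, -0.144, 0.692, -0.692]
ft_force: [0.2, -0.6, -3.8]
grip_width: 0.0491
t 5.2 tcp [0.511  0.2007 0.0598] y [ 0.001  0.    -1.   ] zyaw -66.46 w 0.0491 F [ 0.2 -0.6 -3.8] q [-0.45  0.93  0.04  1.75 -0.07  0.47 -1.53]
```

View pics/g2.png

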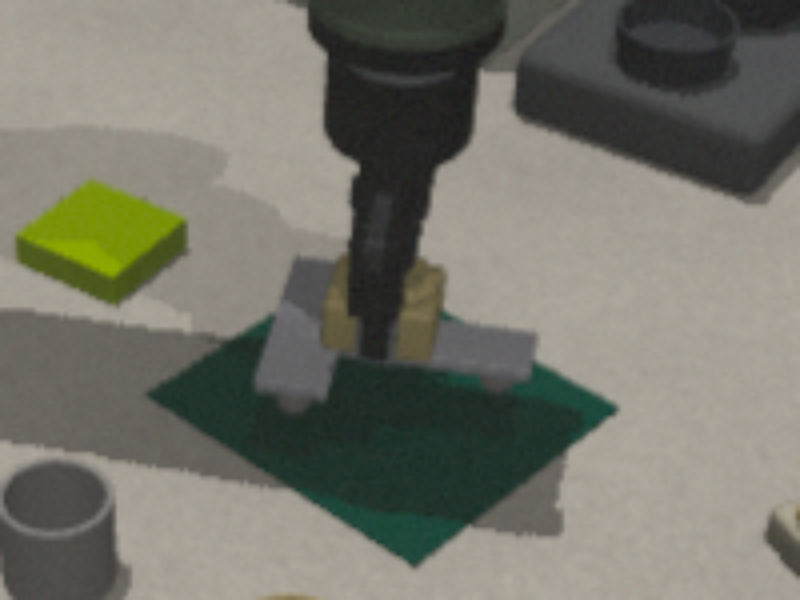

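The tooth carrier is off the mat and level, with a gap and shadow under its feet at about (290,405) and (497,382). I'll raise it and carry it over.

```bash
python3 -m jog '[[[0,0,0],[0,0,10],0.2],[[0,0,0],[0,0,20],0.2],[[0,0,0],[0,0,20],0.2],[[0,0,0],[0,0,20],0.2],[[0,0,0],[0,0,20],0.2],[[0,0,-1],[0,-10,10],0.2],[[0,0,-2],[-2,-20,0],0.2],[[0,0,-2],[-2,-25,0],0.2],[[0,0,-2],[-3,-25,0],0.2],[[0,0,-2],[-3,-25,0],0.2]]'
python3 -m jog '[[[0,0,-2],[-3,-25,0],0.2],[[0,0,-2],[-3,-25,0],0.2],[[0,0,-2],[-3,-25,0],0.2],[[0,0,-2],[-3,-25,0],0.2],[[0,0,-2],[-3,-25,0],0.2],[[0,0,-2],[-3,-25,0],0.2],[[0,0,-2],[-3,-25,0],0.2],[[0,0,-0.8],[-2,-25,0],0.2],[[0,0,0],[0,-20,0],0.2],[[0,0,0],[0,-15,0],0.2]]'
python3 -c "
from h import *
st()"
```

```text
clock: 6.08
tool_pos: [0.5002, 0.0938, 0.1593]
eef_rot: [-0.088, 0.089, -0.701, 0.702]
ft_force: [0.6, -0.2, -3.4]
grip_width: 0.0488
clock: 6.92
tool_pos: [0.4768, -0.142, 0.1593]
eef_rot: [0.003, -0.002, -0.707, 0.707]
ft_force: [0.2, 0.2, -3.1]
grip_width: 0.0492
t 6.92 tcp [ 0.4768 -0.142   0.1593] y [-0.001 -0.001 -1.   ] zyaw -90.44 w 0.0492 F [ 0.2  0.2 -3.1] q [ 0.18  0.71  0.08  1.86 -0.09  0.58 -1.26]
```

```bash
python3 -m jog '[[[0,0,0],[1,-15,0],0.2],[[0,0,0],[0,-15,0],0.2],[[0,0,0],[0,-8,0],0.2],[[0,0,0],[0,0,-15],0.2],[[0,0,0],[0,0,-20],0.2],[[0,0,0],[0,0,-20],0.2],[[0,0,0],[0,0,-15],0.2],[[0,0,0],[0,0,0],0.2],[[0,0,0],[0,0,0],0.2]]'
python3 - <<'E'
from h import *
st()
i=arm.read_camera("scene");cv2.imwrite("pics/p1s_raw.png",i);cv2.imwrite("pics/p1s.png",cv2.resize(i[240:370,175:325],None,fx=4.5,fy=4.5,interpolation=cv2.INTER_CUBIC))
i=arm.read_camera("top");cv2.imwrite("pics/p1t_raw.png",i);cv2.imwrite("pics/p1t.png",cv2.resize(i[190:330,370:470],None,fx=4,fy=4,interpolation=cv2.INTER_CUBIC))
E
```

```text
clock: 7.67
tool_pos: [0.4783, -0.1774, 0.0893]
eef_rot: [-0.002, 0.001, 0.707, -0.707]
ft_force: [-0.1, -1.2, -2.8]
grip_width: 0.0492
t 7.67 tcp [ 0.4783 -0.1774  0.0893] y [-0.001  0.    -1.   ] zyaw -90.29 w 0.0492 F [-0.1 -1.2 -2.8] q [ 0.27  0.84  0.05  1.87 -0.08  0.44 -1.2 ]
```

View pics/p1s.png

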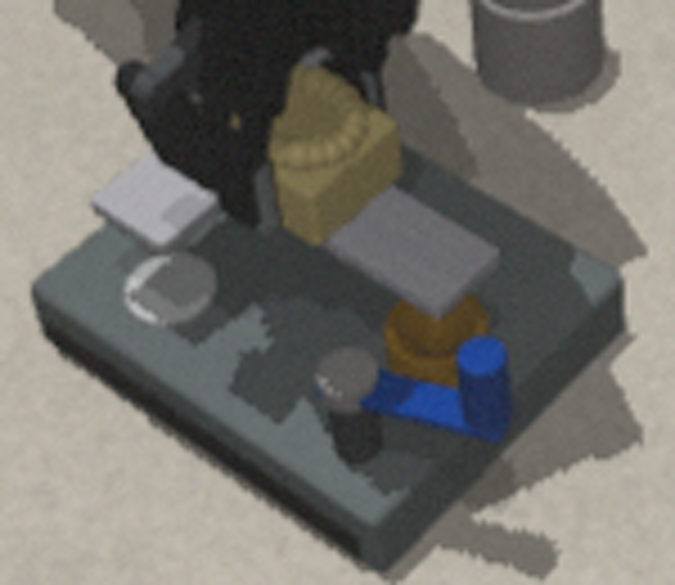

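View pics/p1t.png

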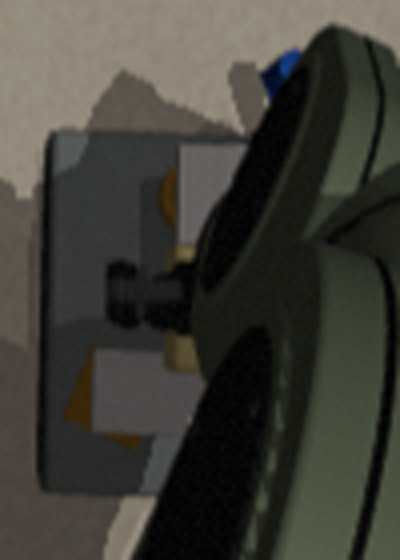

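```bash
python3 - <<'E'
from h import *
np.set_printoptions(precision=4,suppress=True)
z=.0893-.0301+.032
px=np.array([[437,314],[498,252],[92,203],[163,251]])/4.5+[174.6,239.6]
m=[[.078,-.018],[.078,.018],[-.065,-.058],[-.025,-.058]]
th,t,r=fit2(m,ray("scene",px,z));print("scene",np.degrees(th),t,r)
px=np.array([[92,347],[92,431],[180,142]])/4+[369.6,189.6]
m=[[-.025,.058],[-.065,.058],[.078,.018]]
th,t,r=fit2(m,ray("top",px,z));print("top",np.degrees(th),t,r)
# seats in scene cam
c=lambda x,y:np.array([[x,y]])/5+[174.6,249.6]
i=cv2.imread("pics/scene0.png")
print("scene cone",ray("scene",c(486,316),.05),"flat",ray("scene",c(190,270),.038))
print("groove", ray("scene",c(352,128),.044))
E
```

```text
scene -0.4458179517818496 [ 0.4862 -0.1784] [0.0006 0.0018 0.0015 0.0008]
top -0.7639695048804538 [ 0.4842 -0.1783] [0.0007 0.0005 0.0002]
scene cone [[ 0.5443 -0.1794  0.05  ]] flat [[ 0.4381 -0.2199  0.038 ]]
groove [[ 0.4413 -0.1382  0.044 ]]
```

```bash
python3 -m jog '[[[0,0,0],[-2,-1,-3],0.2],[[0,0,0],[0,0,-5],0.2],[[0,0,0],[0,0,-4],0.2],[[0,0,0],[0,0,-3],0.2],[[0,0,0],[0,0,0],0.2],[[0,0,0],[0,0,0],0.2],[[0,0,0],[0,0,0],0.2]]'
python3 -c "
from h import *
st()"
```

```text
clock: 8.35
tool_pos: [0.4768, -0.1784, 0.0743]
eef_rot: [-0.002, 0.002, 0.707, -0.707]
ft_force: [-0.2, -0.3, -2.9]
grip_width: 0.0491
t 8.35 tcp [ 0.4768 -0.1784  0.0743] y [-0.  0. -1.] zyaw -90.26 w 0.0491 F [-0.2 -0.3 -2.9] q [ 0.27  0.87  0.04  1.88 -0.08  0.39 -1.2 ]
```

```bash
python3 -m jog '[[[0,0,0],[0,0,-2],0.2],[[0,0,0],[0,0,-2],0.2],[[0,0,0],[0,0,0],0.2],[[0,0,0],[0,0,0],0.2]]'
python3 -m jog '[[[0,0,0],[0,0,-1],0.2],[[0,0,0],[0,0,-1],0.2],[[0,0,0],[0,0,0],0.2],[[0,0,0],[0,0,0],0.2]]'
```

```text
clock: 8.68
tool_pos: [0.4767, -0.1784, 0.0702]
eef_rot: [-0.002, 0.002, 0.707, -0.707]
ft_force: [0.1, -0.2, -4.1]
grip_width: 0.0489
clock: 9.02
tool_pos: [0.4767, -0.1784, 0.0682]
eef_rot: [-0.002, 0.002, 0.707, -0.707]
ft_force: [-0.3, 0.7, -3.4]
grip_width: 0.0487
```

```bash
python3 -m jog '[[[0,0,0],[0,0,-1],0.2],[[0,0,0],[0,0,0],0.2],[[0,0,0],[0,0,0],0.2]]'
python3 -m jog '[[[0,0,0],[0,0,-0.5],0.2],[[0,0,0],[0,0,-0.5],0.2],[[0,0,0],[0,0,0],0.2]]'
```

```text
clock: 9.27
tool_pos: [0.4767, -0.1783, 0.0672]
eef_rot: [-0.002, 0.002, 0.707, -0.707]
ft_force: [-0.7, -0.1, -3.5]
grip_width: 0.0494
clock: 9.52
tool_pos: [0.4769, -0.1788, 0.0664]
eef_rot: [0.002, -0.002, -0.707, 0.707]
ft_force: [1.6, -3.1, 0.8]
grip_width: 0.0492
```

```bash
python3 -m jog '[[[0,0,0],[0,0,-0.3],0.2],[[0,0,0],[0,0,0],0.2]]' 20
python3 -m jog '[[[0,0,0],[0,0,0],0.57],[[0,0,0],[0,0,0],0.6],[[0,0,0],[0,0,0],0.63],[[0,0,0],[0,0,0],0.7],[[0,0,0],[0,0,0],0.8],[[0,0,0],[0,0,0],0.9],[[0,0,0],[0,0,0],1],[[0,0,0],[0,0,0],1],[[0,0,0],[0,0,0],1]]'
python3 - <<'E'
from h import *
st()
i=arm.read_camera("scene");cv2.imwrite("pics/p2s.png",cv2.resize(i[240:370,175:325],None,fx=4.5,fy=4.5,interpolation=cv2.INTER_CUBIC))
E
```

```text
clock: 9.68
tool_pos: [0.477, -0.1788, 0.0662]
eef_rot: [0.001, -0.002, -0.707, 0.707]
ft_force: [0.4, -2.8, 4.5]
grip_width: 0.0492
clock: 10.43
tool_pos: [0.4767, -0.1784, 0.0659]
eef_rot: [-0.002, 0.002, 0.707, -0.707]
ft_force: [-0.3, -0.5, 0.3]
grip_width: 0.0854
t 10.43 tcp [ 0.4767 -0.1784  0.0659] y [-0.  0. -1.] zyaw -90.27 w 0.0854 F [-0.3 -0.5  0.3] q [ 0.27  0.88  0.04  1.89 -0.08  0.38 -1.2 ]
```

View pics/p2s.png

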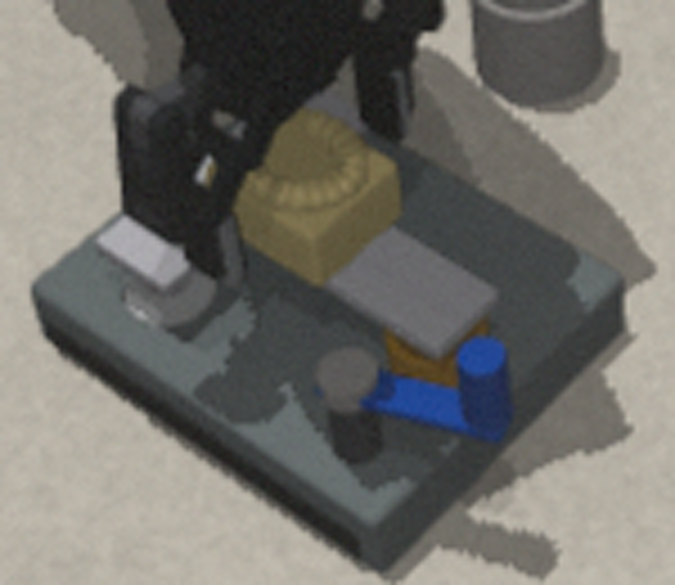

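Released: the carrier has sunk (the nose plate is now right over the cone at (440,350)) and the fingers are clear. I'll retreat straight up, shut the gripper, and check the seating and the latch.

```bash
python3 -m jog '[[[0,0,0],[0,0,8],1],[[0,0,0],[0,0,15],1],[[0,0,0],[0,0,20],1],[[0,0,0],[0,0,25],1],[[0,0,0],[0,0,25],1],[[0,0,0],[0,0,25],1],[[0,0,0],[0,-30,20],0.5],[[0,0,0],[0,-30,0],0],[[0,0,0],[0,-30,0],0],[[0,0,0],[0,-30,0],0]]'
python3 -m jog '[[[0,0,0],[0,-30,0],0],[[0,0,0],[0,-30,0],0],[[0,0,0],[0,-20,0],0],[[0,0,0],[0,0,0],0],[[0,0,0],[0,0,0],0]]'
python3 - <<'E'
from h import *
st()
i=arm.read_camera("scene");cv2.imwrite("pics/p3s.png",cv2.resize(i[240:370,175:325],None,fx=4.5,fy=4.5,interpolation=cv2.INTER_CUBIC))
i=arm.read_camera("top");cv2.imwrite("pics/p3t.png",cv2.resize(i[190:330,370:510],None,fx=4,fy=4,interpolation=cv2.INTER_CUBIC))
E
```

```text
clock: 11.32
tool_pos: [0.4765, -0.2998, 0.2051]
eef_rot: [0.001, -0.002, -0.707, 0.707]
ft_force: [0.5, -0.4, 0.0]
grip_width: 0.0384
clock: 11.73
tool_pos: [0.4762, -0.379, 0.2042]
eef_rot: [-0.002, 0.002, 0.707, -0.707]
ft_force: [-0.3, 0.3, -0.2]
grip_width: -0.0001
t 11.73 tcp [ 0.4762 -0.379   0.2042] y [-0.  0. -1.] zyaw -90.35 w -0.0001 F [-0.3  0.3 -0.2] q [ 0.6   0.79  0.04  1.39 -0.04  0.96 -0.93]
```

View pics/p3s.png

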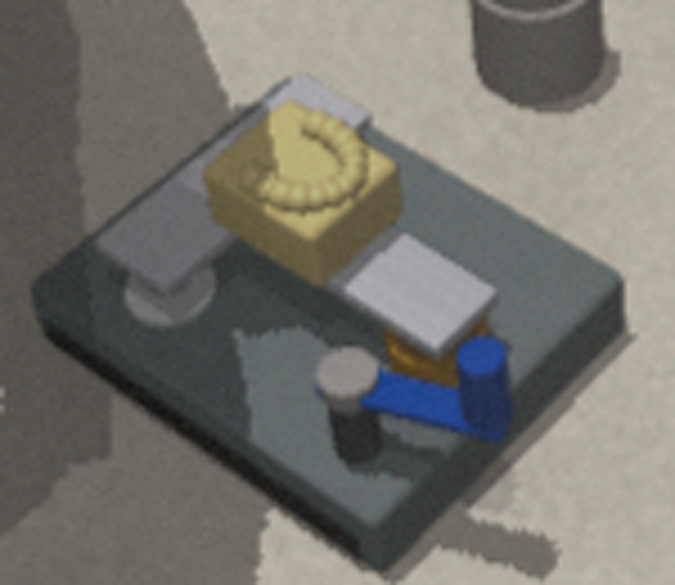

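View pics/p3t.png

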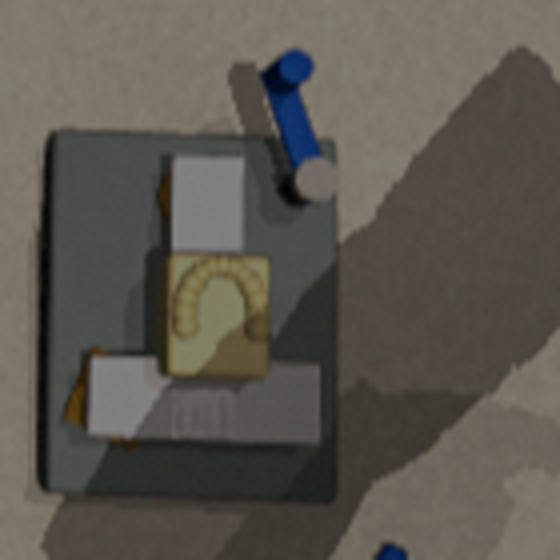

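```bash
python3 - <<'E'
from h import *
np.set_printoptions(precision=4,suppress=True)
z=.068
px=np.array([[437,354],[498,295],[400,235],[97,243],[163,291],[300,74],[372,117]])/4.5+[174.6,239.6]
m=[[.078,-.018],[.078,.018],[.025,.018],[-.065,-.058],[-.025,-.058],[-.065,.058],[-.025,.058]]
k=[0,1,3,4,5,6]
th,t,r=fit2(np.array(m)[k],ray("scene",px[k],z));print("scene",np.degrees(th),t,r)
px=np.array([[89,357],[89,437],[321,362],[321,444],[172,156],[244,157]])/4+[369.6,189.6]
m=[[-.025,.058],[-.065,.058],[-.025,-.058],[-.065,-.058],[.078,.018],[.078,-.018]]
th,t,r=fit2(m,ray("top",px,z));print("top",np.degrees(th),t,r)
c=lambda x,y:np.array([[x,y]])/4+[369.6,189.6]
d=lambda x,y:np.array([[x,y]])/4.5+[174.6,239.6]
print("knob",ray("top",c(295,68),.11),ray("scene",d(484,357),.11),"post",ray("top",c(317,178),.085),ray("scene",d(348,373),.085))
E
```

```text
scene -0.541389469663379 [ 0.4846 -0.1799] [0.0001 0.0007 0.0017 0.0005 0.001  0.0003]
top -0.12242795950684789 [ 0.4818 -0.1796] [0.0005 0.0004 0.001  0.0006 0.0008 0.0007]
knob [[ 0.5975 -0.2136  0.11  ]] [[ 0.6009 -0.2131  0.11  ]] post [[ 0.5476 -0.2308  0.085 ]] [[ 0.5523 -0.2335  0.085 ]]
```

```bash
python3 - <<'E'
from h import *
print(ray("top",[[431,132]],.075),ray("scene",[[374,380]],.075),ray("top",[[363,140]],.024),ray("top",[[331,217]],.024))
ax=np.array([.548,-.2315])
for a in range(20,101,10):
    r=np.radians(a);k=ax+.054*np.array([np.cos(r),np.sin(r)]);t=np.array([-np.sin(r),np.cos(r)])
    print(a,k.round(4),(k-.024*t).round(4),(k-.035*t).round(4))
E
```

```text
[[ 0.76057472 -0.19725625  0.075     ]] [[ 0.76497588 -0.19904804  0.075     ]] [[ 0.75718812 -0.06130459  0.024     ]] [[0.58570314 0.00314555 0.024     ]]
20 [ 0.5987 -0.213 ] [ 0.607  -0.2356] [ 0.6107 -0.2459]
30 [ 0.5948 -0.2045] [ 0.6068 -0.2253] [ 0.6123 -0.2348]
40 [ 0.5894 -0.1968] [ 0.6048 -0.2152] [ 0.6119 -0.2236]
50 [ 0.5827 -0.1901] [ 0.6011 -0.2056] [ 0.6095 -0.2126]
60 [ 0.575  -0.1847] [ 0.5958 -0.1967] [ 0.6053 -0.2022]
70 [ 0.5665 -0.1808] [ 0.589 -0.189] [ 0.5994 -0.1927]
80 [ 0.5574 -0.1783] [ 0.581  -0.1825] [ 0.5918 -0.1844]
90 [ 0.548  -0.1775] [ 0.572  -0.1775] [ 0.583  -0.1775]
100 [ 0.5386 -0.1783] [ 0.5623 -0.1742] [ 0.5731 -0.1722]
```

```bash
python3 -m jog '[[[0,0,4],[25,10,0],0],[[0,0,4],[25,20,0],0],[[0,0,4],[25,20,0],0],[[0,0,4],[25,25,0],0],[[0,0,4],[20,25,0],0],[[0,0,0],[15,25,0],0],[[0,0,0],[0,0,-30],0],[[0,0,0],[0,0,-30],0],[[0,0,0],[0,0,-25],0],[[0,0,0],[0,0,0],0]]' 40
python3 - <<'E'
from h import *
st()
i=arm.read_camera("scene");cv2.imwrite("pics/l1s.png",cv2.resize(i[220:370,175:345],None,fx=4,fy=4,interpolation=cv2.INTER_CUBIC))
E
```

```text
clock: 12.67
tool_pos: [0.61, -0.2513, 0.1149]
eef_rot: [0.12, -0.124, 0.698, -0.695]
ft_force: [-0.3, 0.4, -0.1]
grip_width: -0.0
t 12.67 tcp [ 0.61   -0.2513  0.1149] y [-0.006  0.003 -1.   ] zyaw -70.17 w -0.0 F [-0.3  0.4 -0.1] q [ 0.35  0.98 -0.03  1.25  0.03  0.91 -0.9 ]
```

View pics/l1s.png

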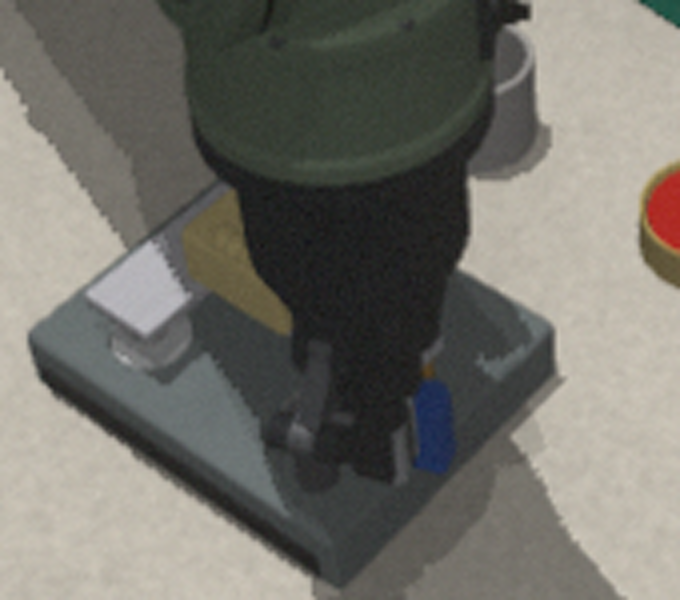

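The shut fingers are on the clockwise side of the blue knob (knob at about (435,425)) with a gap. I'll go lower, then push round the arc.

```bash
python3 -m jog '[[[0,0,0],[0,0,-10],0],[[0,0,0],[0,0,-10],0],[[0,0,0],[0,0,-6],0],[[0,0,0],[0,0,0],0]]' 
python3 -m jog '[[[0,0,0],[-1,3,0],0],[[0,0,0],[-1,4,0],0],[[0,0,0],[-1,4,0],0],[[0,0,0],[0,4,0],0],[[0,0,4],[0,4,0],0],[[0,0,4],[0,4,0],0],[[0,0,4],[0,4,0],0],[[0,0,0],[0,0,0],0]]'
python3 - <<'E'
from h import *
st()
i=arm.read_camera("scene");cv2.imwrite("pics/l2s.png",cv2.resize(i[220:370,175:345],None,fx=4,fy=4,interpolation=cv2.INTER_CUBIC))
E
```

```text
clock: 13.05
tool_pos: [0.6114, -0.2532, 0.0921]
eef_rot: [0.121, -0.122, 0.697, -0.696]
ft_force: [-0.1, 0.6, 0.3]
grip_width: 0.0002
clock: 13.72
tool_pos: [0.609, -0.2254, 0.0933]
eef_rot: [0.195, -0.195, 0.68, -0.68]
ft_force: [0.5, -1.1, -0.3]
grip_width: -0.0003
t 13.72 tcp [ 0.609  -0.2254  0.0933] y [ 0.  0. -1.] zyaw -58.01 w -0.0003 F [ 0.5 -1.1 -0.3] q [ 0.34  0.99 -0.08  1.33  0.09  0.83 -0.78]
```

View pics/l2s.png

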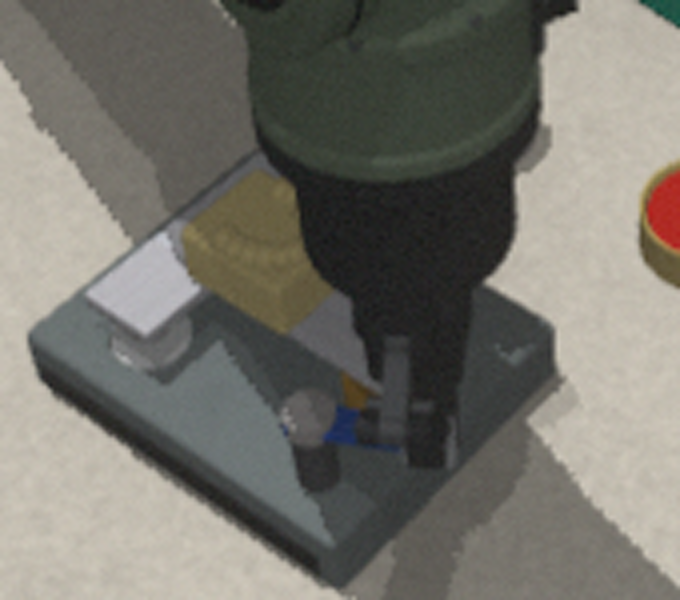

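```bash
python3 -m jog '[[[0,0,4],[-1,5,0],0],[[0,0,4],[-2,5,0],0],[[0,0,5],[-2,5,0],0],[[0,0,5],[-2,5,0],0],[[0,0,5],[-2,5,0],0],[[0,0,5],[-3,4,0],0],[[0,0,0],[0,0,0],0],[[0,0,0],[0,0,0],0]]'
python3 - <<'E'
from h import *
st()
i=arm.read_camera("scene");cv2.imwrite("pics/l3s.png",cv2.resize(i[220:370,175:345],None,fx=4,fy=4,interpolation=cv2.INTER_CUBIC))
E
```

```text
clock: 14.43
tool_pos: [0.5967, -0.1976, 0.0931]
eef_rot: [0.351, -0.351, 0.614, -0.614]
ft_force: [-0.2, 0.5, 0.3]
grip_width: 0.0001
t 14.43 tcp [ 0.5967 -0.1976  0.0931] y [-0.  0. -1.] zyaw -30.53 w 0.0001 F [-0.2  0.5  0.3] q [ 0.36  0.96 -0.2   1.41  0.24  0.79 -0.46]
```

View pics/l3s.png

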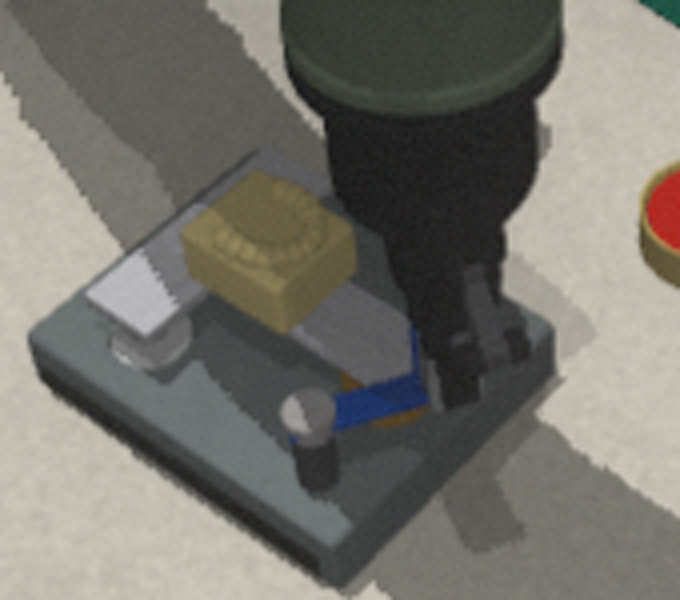

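The latch is turning: the arm now runs from the post (310,410) to the knob at about (418,355), roughly 55–60°. I'll continue to the stop.

```bash
python3 -m jog '[[[0,0,5],[-3,4,0],0],[[0,0,5],[-4,4,0],0],[[0,0,5],[-4,3,0],0],[[0,0,5],[-4,3,0],0],[[0,0,5],[-4,3,0],0],[[0,0,5],[-4,2,0],0],[[0,0,0],[0,0,0],0],[[0,0,0],[0,0,0],0]]'
python3 - <<'E'
from h import *
st()
i=arm.read_camera("scene");cv2.imwrite("pics/l4s.png",cv2.resize(i[220:370,175:345],None,fx=4,fy=4,interpolation=cv2.INTER_CUBIC))
E
```

```text
clock: 15.15
tool_pos: [0.5738, -0.1788, 0.093]
eef_rot: [0.497, -0.498, 0.503, -0.502]
ft_force: [-0.7, -0.3, -0.2]
grip_width: 0.0002
t 15.15 tcp [ 0.5738 -0.1788  0.093 ] y [-0. -0. -1.] zyaw -0.58 w 0.0002 F [-0.7 -0.3 -0.2] q [ 0.41  0.94 -0.33  1.52  0.4   0.75 -0.1 ]
```

View pics/l4s.png

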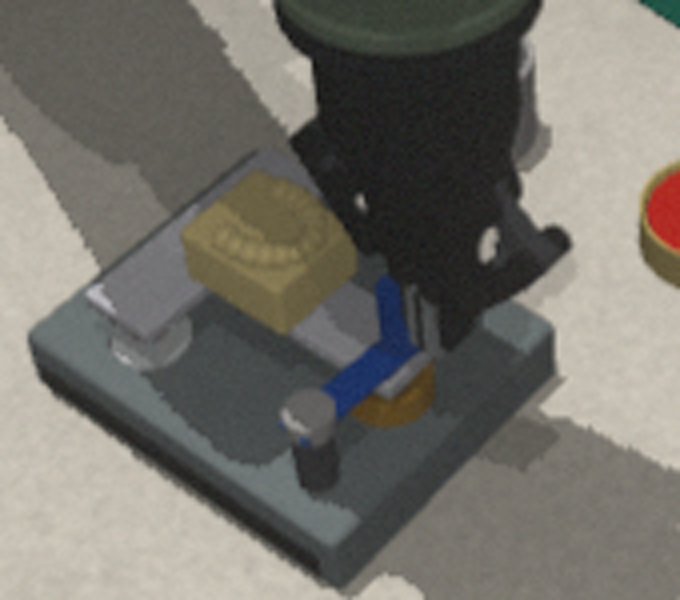

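```bash
python3 - <<'E'
from h import *
for off in(.03,.04,.05,.06):
  print(off,[((proj("scene",[[.574+off,-.178,z]])[0]-[175,220])*4).round(0).tolist() for z in(.11,.12,.13,.14,.15)],[((proj("scene",[[.574-off,-.178,z]])[0]-[175,220])*4).round(0).tolist() for z in(.11,.13,.15)])
E
```

```text
0.03 [[491.0, 343.0], [490.0, 327.0], [489.0, 311.0], [488.0, 294.0], [487.0, 277.0]] [[378.0, 276.0], [375.0, 244.0], [371.0, 210.0]]
0.04 [[511.0, 355.0], [510.0, 339.0], [509.0, 322.0], [508.0, 306.0], [507.0, 289.0]] [[360.0, 266.0], [356.0, 233.0], [352.0, 199.0]]
0.05 [[530.0, 367.0], [530.0, 351.0], [529.0, 334.0], [528.0, 317.0], [528.0, 300.0]] [[342.0, 255.0], [338.0, 222.0], [334.0, 188.0]]
0.06 [[550.0, 379.0], [550.0, 362.0], [549.0, 346.0], [549.0, 329.0], [548.0, 312.0]] [[325.0, 244.0], [320.0, 212.0], [316.0, 178.0]]
```

```bash
python3 -m jog '[[[0,0,0],[-2,0,0],0],[[0,0,0],[-2,0,0],0],[[0,0,0],[0,0,0],0]]'
python3 -m jog '[[[0,0,0],[-1,0,0],0],[[0,0,0],[-1,0,0],0],[[0,0,0],[0,0,0],0]]'
python3 -m jog '[[[0,0,0],[-1,0,0],0],[[0,0,0],[0,0,0],0],[[0,0,0],[0,0,0],0]]'
```

```text
clock: 15.45
tool_pos: [0.57, -0.1783, 0.093]
eef_rot: [-0.499, 0.498, -0.501, 0.502]
ft_force: [4.0, 0.6, -1.9]
grip_width: -0.0001
clock: 15.7
tool_pos: [0.5695, -0.1783, 0.0933]
eef_rot: [-0.5, 0.498, -0.5, 0.502]
ft_force: [13.4, -0.8, -5.9]
grip_width: 0.0
clock: 15.95
tool_pos: [0.5692, -0.1783, 0.0934]
eef_rot: [-0.5, 0.497, -0.5, 0.503]
ft_force: [18.2, -1.6, -7.5]
grip_width: -0.0002
```

The force rose sharply at x = 0.5695, so the latch is at its stop. I'll back off in +x, go up, clear the view and check.

```bash
python3 -m jog '[[[0,0,0],[5,0,0],0],[[0,0,0],[10,0,0],0],[[0,0,0],[10,0,0],0],[[0,0,0],[0,0,20],0],[[0,0,0],[0,0,30],0],[[0,0,0],[0,0,30],0],[[0,0,0],[0,0,30],0],[[0,0,0],[0,30,0],0],[[0,0,0],[0,35,0],0],[[0,0,0],[0,35,0],0]]'
python3 -m jog '[[[0,0,0],[0,35,0],0],[[0,0,0],[0,35,0],0],[[0,0,0],[0,35,0],0],[[0,0,0],[0,35,0],0],[[0,0,0],[0,25,0],0],[[0,0,0],[0,0,0],0],[[0,0,0],[0,0,0],0]]'
python3 - <<'E'
from h import *
st()
i=arm.read_camera("scene");cv2.imwrite("pics/e1.png",i);cv2.imwrite("pics/e1s.png",cv2.resize(i[240:370,175:325],None,fx=4.5,fy=4.5,interpolation=cv2.INTER_CUBIC))
i=arm.read_camera("top");cv2.imwrite("pics/e1f.png",i);cv2.imwrite("pics/e1t.png",cv2.resize(i[190:330,370:510],None,fx=4,fy=4,interpolation=cv2.INTER_CUBIC))
E
```

```text
clock: 16.78
tool_pos: [0.5913, -0.0777, 0.2032]
eef_rot: [0.498, -0.498, 0.502, -0.502]
ft_force: [0.9, 0.3, 0.7]
grip_width: 0.0
clock: 17.37
tool_pos: [0.5914, 0.0877, 0.2028]
eef_rot: [0.499, -0.5, 0.501, -0.501]
ft_force: [-0.4, -1.1, -0.1]
grip_width: 0.0001
t 17.37 tcp [0.5914 0.0877 0.2028] y [-0.001 -0.    -1.   ] zyaw -0.17 w 0.0001 F [-0.4 -1.1 -0.1] q [-0.03  0.79 -0.35  1.43  0.3   0.98 -0.46]
```

View pics/e1s.png

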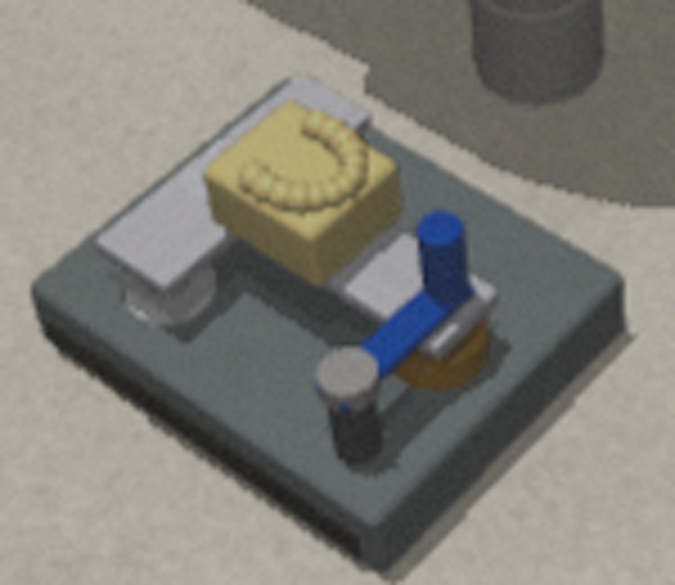

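View pics/e1t.png

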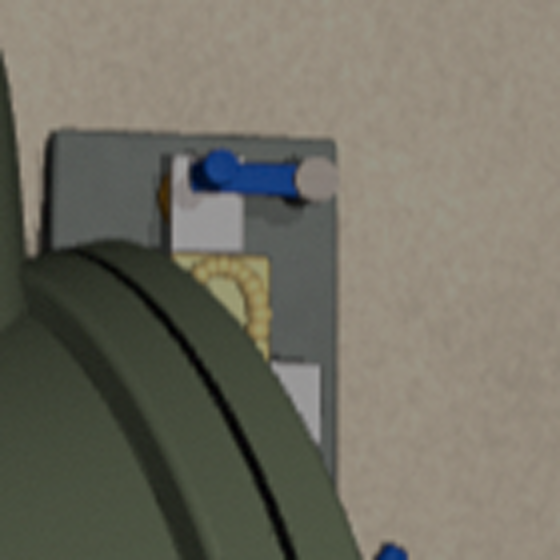

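View pics/e1.png

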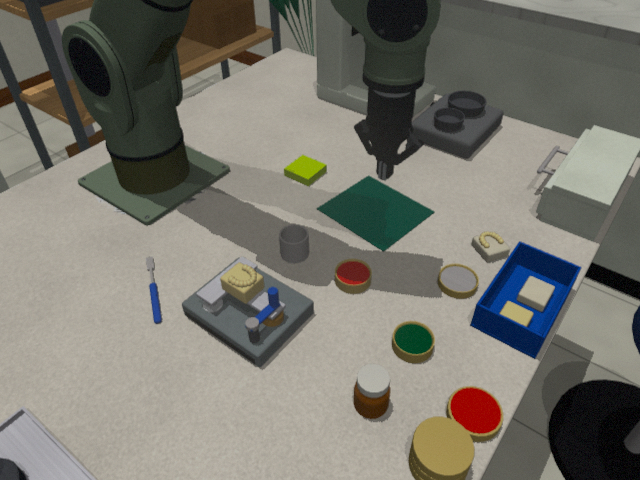

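Carrier seated and latch over the nose; everything else is where it was. A last numerical check, then I'll hand in.

```bash
python3 - <<'E'
from h import *
px=np.array([[97,243],[163,290],[300,74],[372,117],[498,295]])/4.5+[174.6,239.6]
m=[[-.065,-.058],[-.025,-.058],[-.065,.058],[-.025,.058],[.078,.018]]
th,t,r=fit2(m,ray("scene",px,.068));print("scene",np.degrees(th),t,r)
k=ray("top",np.array([[221,168]])/4+[369.6,189.6],.11)[0]; k2=ray("scene",np.array([[442,228]])/4.5+[174.6,239.6],.11)[0]
for k,a in((k,[.548,-.2315]),(k2,[.5508,-.2315])): print("knob",k,"angle",np.arctan2(k[1]-a[1],k[0]-a[0]))
E
```

```text
scene -0.6191133692823794 [ 0.48449546 -0.17985858] [0.00177256 0.00060821 0.00094641 0.00033738 0.00064179]
knob [ 0.54724919 -0.17784099  0.11      ] angle 1.5847875767733088
knob [ 0.54994795 -0.1767533   0.11      ] angle 1.5863585549884343
```

```bash
python3 -c "
from rig import arm
print(arm.finish_job())"
```

```text
the job is handed in; nothing more can be done
None
```

The carrier is on the docking base with its three feet home, the latch is at its stop over the nose, and the job is handed in at about 17.5 s of the 58 s allowed. No verdict was reported.

- **Placing:** I gripped the block across its width (49.5 mm measured), carried it over and lowered it in small steps. Contact came about where the height predicted. The largest wrist force seen while placing was about 5 N, and I then let go.
- **Latch:** I pushed the knob round its arc with the shut fingers until it hit the stop. The wrist force rose to about 20 N there, then I backed off.

**Last checks:**
- **Carrier:** after I let go, both cameras put it within about 1 mm of the home position measured in the same view. After latching, the scene camera again put it within about 1 mm. The arm hid part of the carrier in the top view then, so only the scene camera confirmed that. Level was not measured separately: the corner fit was good at the seated height, and the carrier looks level.
- **Camera disagreement:** the two cameras differ by about 2.5 mm in absolute x. The carrier and the base shift together, so this does not affect the seating.
- **Latch angle:** about 1.58 rad by both cameras, which is the stop within the measuring error.
- **Bystanders:** none looks moved in the final scene picture; I judged that by eye and did not measure it.
- **Robot:** clear of everything, with the tool 0.2 m above the bench.

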